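# Flip the finished job's marker to green

## Task

The tray with the three sawn blocks is a finished job: flip the marker that stands in front of it right over its pivot, from orange to green, until the paddle lies fully down on the other side, and come away. Only push the paddle with the fingertips or the outside of the fingers: nothing is to be lifted or carried, and the stand should stay where it is. Leave the empty tray's marker showing orange, and do not disturb the trays, blocks, glue bottle or brush.

Things in the scene. Friction and masses are not known exactly. Their poses are not given: they have to be found in the camera images.
- stand_done: Marker stand of the tray with blocks, loose, 1.6 kg, on the robot's side of it. Dark steel base plate 200 (x) x 90 (y) x 12 mm; origin at the centre of its underside, on the bench; own +x points away from the robot to the tray, within 33 degrees of the robot's x. Posts at x = +-50 mm, 57 mm tall, carry the paddle level on either side.
- pivot_done (a point): Middle of this stand's pivot pin, 60 mm above the bench over the base's centre; the pin runs along the stand's y. Cheeks at y = +-38 mm hold it, 6 mm thick in y, 16 mm long in x, tops 68 mm above the bench.
- paddle_done (a joint): Angle (rad) of the paddle to flip, about its pin. 0: level on the stand's -x side (towards the robot), orange up; pi/2 upright; 3.14 (stop): level on the +x side, green up. Starts at 0 to 0.25. Stiff pivot (0.035 N m; paddle 40 g): it stays at any angle, never falls by itself. A thumb tab helps to start it: pushed towards +x (2 to 3 N) it raises the paddle.
- tip_done (a point): Middle of the free edge of the paddle to flip, 81 mm from the pin. The paddle is a plate 60 mm wide, 7 mm thick with its skins. At the pin a black thumb tab stands square out of the orange face: 24 mm wide (along the pin), 6 mm thick, reaching 46 mm from the pin; straight up at angle 0, level to +x at pi/2, down inside the stand at 3.14.
- stand_open: Marker stand of the empty tray, to be left alone: same build, frame and placing as stand_done.
- paddle_open (a joint): Paddle angle (rad) of the empty tray's marker, same build and meaning as paddle_done; starts between 0 and 0.25, orange up, and must be left so.
- tray_done: Blue open plastic tray 120 (x) x 140 (y) x 50 mm, walls 4 mm, loose, origin at the centre of its underside; it holds the three sawn wooden blocks. Its marker stand's centre lies about 180 to 200 mm towards the robot from it.
- tray_open: The other blue tray, same size, empty.
- glue: Yellow glue bottle with a red cap, 48 mm in diameter, 120 mm tall, loose, standing between the trays; origin at the centre of its underside.
- brush: Flat glue brush with a wooden handle lying on the bench to the robot's left, loose, 200 mm long along its own x, 42 mm wide, 20 mm high; origin underneath, at its middle.
- block0: Loose sawn block, dark wood, 42 x 50 x 22 mm, lying in tray_done; origin at the centre of its underside.
- block1: Loose sawn block, light wood, 42 x 50 x 22 mm, lying in tray_done; origin at the centre of its underside.
- block2: Loose sawn block, reddish, 42 x 50 x 22 mm, lying in tray_done; origin at the centre of its underside.
Things that resemble listed ones, but are neither listed nor needed, are in the scene too. Leave any blue or brown look-alike of the stand_done alone.

How it is judged:
By the outcome, as a careful person would: the job done as asked, in the order asked, and still so for the second after the job is handed in, with the robot touching nothing.
It also fails if it takes over 51 s, if anything falls off the work surface, if the arm or the gripper's body presses on something with over 40 N, if the wrist force passes 120 N, or if a joint passes its speed limit or range.

## Robot

A 7-joint arm with a two-finger parallel gripper is mounted at the origin on the work surface. World frame = base frame: x ahead of the robot, y to its left, z up, the work surface at z = 0. Lengths are in m, angles in degrees, forces in N, time in s.
With the tool pointing down it reaches from about 0.425 to 0.875 m from the base axis. Payload 4.7 kg.
Tool frame: the origin (TCP) lies on the centre line of the jaws, within the pads' length; the fingertips stand 11 mm ahead of it and the grasp point (between the pads) lies 8 mm behind it; z points along the fingers, y is the direction in which the jaws open and shut (so a half turn about z gives the same grasp; the last joint's range is limited). The gripper opens to 87 mm and grips with 3 to 60 N. Pads are 19 mm wide; open, the fingers measure 117 mm over their backs; the gripper's body (75 mm by 190 mm) begins 51 mm behind the grasp point.
Start: joints at [-68.978, 18.392, -4.016, 83.108, 1.295, 78.541, -3.26], TCP at [0.225, 0.61, 0.234] pointing down, gripper open.
Joint ranges: [-163.93, 163.93], [-17.29, 119.83], [-79.2, 71.16], [3.27, 140.29], [-89.18, 269.18], [5.43, 117.66], [-154.24, 154.24]. Speed limits (degrees/s): [147.25, 147.25, 180, 180, 180, 180, 180].

## Interface

Orientations are given as [roll, pitch, yaw] about the fixed x, y, z axes, in that order (R = Rz(yaw) Ry(pitch) Rx(roll)).
In Python, from cell import env gives the robot as it stands.
- The arm moves only by the tool servo_tool, never from a script. Its argument "moves" is text: rows parted by semicolons, each of 7 numbers parted by spaces: the shift along the tool's x, y, z as a fraction of full scale, then the turn, a rotation vector about the tool's x, y, z as a fraction of full scale, then the gripper's target within -1 to 1 (shut at 1, half-way at 0, fully open at -1). A call has 1 to 20 rows; each row shifts and turns the pose as measured when the row begins, along the tool's axes as they then stand; what a row does not reach is not made up. Full scale, the value 1, is 1000 mm for a shift and 0.5 rad for a turn. A row lasts 1/12 s, in which the tool goes at most 41.7 mm and 7.16 degrees, less where a joint would pass 70% of its speed; a pose out of reach is approached as far as the arm can. A call with a number of a shift or a turn outside -1 to 1 is refused whole. A call with a gripper value outside its range is refused whole. The fingers move at their own pace and stop on an object; "squeeze" is the grip in N (left out, the last holds). Time passes only in rows, so rows that do not move let the fingers close. It gives the time, the measured TCP pose, the force and the opening at its end, in the units of the state.
- env.get_obs(): the state, without advancing time (a new reading comes with each control period).
- env.read_camera(name): name is "scene" or "top"; returns a dict with "img" (420x560x3 uint8, red, green, blue), "range_z" (420x560 float32, m along the optical axis (not along the pixel's ray), 0 where there is no reading), "mtx" (3x3 intrinsics, pixels), "k1" (the pictures are not rectified: a ray, as slopes to the right and down, at radius r is drawn at 1 + k1 r^2 times it, then the intrinsics apply), "T" (4x4, takes a point from camera to world coordinates). Camera axes: x right, y up, looking along -z (the intrinsics and any distortion apply to the point x, -y, -z); pixel columns grow to the right and rows downward; lengths in m; the calibration is good to about 2 mm. A picture is of the moment at which its call begins.
- env.sign_off(): hands the job in, once; it reports no verdict.
The state is a dict: "time_s": time; "qpos": joint angles; "joint_velocities": joint speeds; "effort": joint torques, N m; "tool_pos": TCP position; "tool_rot": TCP orientation; "force": force on the tool from outside, world axes, zero at the start; "wrist_torque": the same for the moment, N m; "grip_width": finger opening in m.
Only numpy, scipy, OpenCV 4.12 (cv2) and the standard library are available. Lean on these libraries where they do the work, as an engineer would, in place of code of your own. Each camera call takes 0.05 s, during which the arm holds its last target.

## Working session

There is one attempt and no reset: what is moved stays moved. The work goes in short steps, Python scripts to look and compute and a tool call to move; the robot and the scene stay as the last step left them, time stands still between calls to the robot, and variables do not carry over. Pictures are saved under pics/ and viewed, and the job is handed in when it is done.

Besides the shell and the picture viewer there is one more tool, called as name(argument=value, ...), one argument or row to a line, values as JSON. servo_tool: Moves the arm, as the interface text tells. Its arguments: {"type":"object","properties":{"moves":{"type":"string"},"squeeze":{"type":"number"}},"required":["moves"]}

```bash
ls; mkdir -p pics; cat > h.py <<'E'
import numpy as np, cv2, pickle
from cell import env
def snap(n,f):
    c=env.read_camera(n); pickle.dump(c,open(f'pics/{f}.pkl','wb'))
    cv2.imwrite(f'pics/{f}.png',cv2.cvtColor(c['img'],cv2.COLOR_RGB2BGR)); return c
def load(f): return pickle.load(open(f'pics/{f}.pkl','rb'))
def world(c):
    K=np.array(c['mtx']); h,w=c['range_z'].shape
    u,v=np.meshgrid(np.arange(w),np.arange(h))
    p=np.stack([u,v],-1).reshape(-1,1,2).astype(float)
    d=np.array([c['k1'],0,0,0,0],float)
    s=cv2.undistortPoints(p,K,d).reshape(h,w,2)
    z=c['range_z']; P=np.stack([s[...,0]*z,-s[...,1]*z,-z],-1)
    T=np.array(c['T']); W=P@T[:3,:3].T+T[:3,3]; W[z==0]=np.nan; return W
E
python3 - <<'E'
from h import *
for n in('scene','top'):
    c=snap(n,n+'0'); print(n,c['mtx'],c['k1'],c['T'])
print(env.get_obs())
E
```

```text
pics
scene [[512.56786089   0.         285.29144302]
 [  0.         512.56786089 213.18626622]
 [  0.           0.           1.        ]] 0.024705208157971923 [[ 0.78399789 -0.5064951   0.35890113  1.03311606]
 [ 0.62070672  0.6318042  -0.46426999 -0.5710455 ]
 [ 0.00839523  0.58675904  0.80971807  1.20000095]
 [ 0.          0.          0.          1.        ]]
top [[393.86431563   0.         273.12285794]
 [  0.         393.86431563 208.84514347]
 [  0.           0.           1.        ]] -3.665221021530792e-05 [[ 0.01353886  0.98985029 -0.14146766  0.40195061]
 [-0.9997187   0.01064472 -0.02119476  0.05659539]
 [-0.01947376  0.14171482  0.98971596  1.06083603]
 [ 0.          0.          0.          1.        ]]
{'time_s': 0.1, 'qpos': array([-68.97743416,  18.43434385,  -4.0143699 ,  83.16638367,
         1.29591496,  78.5417342 ,  -3.26050422]), 'joint_velocities': array([-0.10553997,  0.02330429, -0.15326778, -0.22249242,  0.04758195,
       -0.18316045,  0.01009037]), 'effort': array([-2.45564743e-04, -4.92571056e+01, -4.05643154e-01, -3.13404357e+01,
       -6.40578778e-02,  3.93481844e-02,  5.12696829e-05]), 'tool_pos': array([0.22450078, 0.60949971, 0.23258943]), 'tool_rot': array([-1.79902815e+02,  6.70111552e-03,  1.59785577e+02]), 'force': array([-0.33883596, -0.31481811,  0.40739535]), 'wrist_torque': array([-0.02241561, -0.01747326, -0.00445011]), 'grip_width': 0.08730692244249934}
```

View pics/scene0.png

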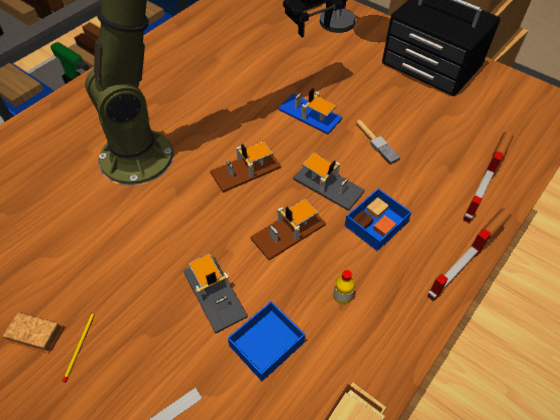

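View pics/top0.png

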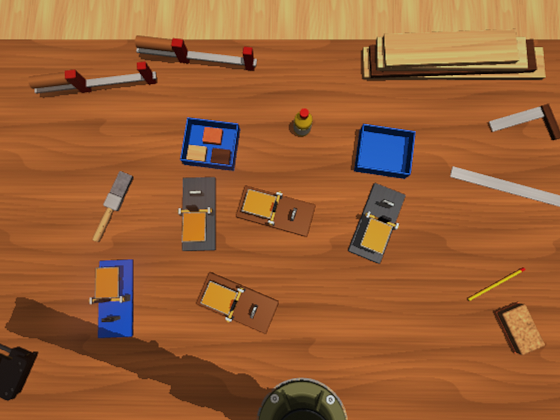

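The top view shows the block tray at (210,143). Its dark stand is at (198,213), with the paddle on the robot side at (194,226). Brown look-alikes are at (276,211) and (237,302), and a blue one at (115,298). I'll measure the stand next.

```bash
python3 - <<'E'
from h import *
c=load('top0'); W=world(c)
im=cv2.cvtColor(c['img'],cv2.COLOR_RGB2BGR)[160:265,160:330]
cv2.imwrite('pics/crop.png',cv2.resize(im,None,fx=4.5,fy=4.5,interpolation=cv2.INTER_CUBIC))
hsv=cv2.cvtColor(c['img'],cv2.COLOR_RGB2HSV)
# plate points: height ~12mm in window
def inwin(u0,u1,v0,v1):
    m=np.zeros(W.shape[:2],bool); m[v0:v1,u0:u1]=1; return m
m=inwin(170,228,170,258)&(abs(W[...,2]-0.012)<.006)&(hsv[...,1]<90)
cont,_=cv2.findContours(m.astype(np.uint8),0,1)
p=W[m]; r=cv2.minAreaRect((p[:,:2]*1000).astype(np.float32)); print('plate',r,np.median(p[:,2]),cv2.boxPoints(r))
mo=inwin(170,228,170,258)&(hsv[...,1]>150)&(W[...,2]>.045)
p=W[mo]; r=cv2.minAreaRect((p[:,:2]*1000).astype(np.float32)); print('paddle',r,cv2.boxPoints(r),p.min(0),p.max(0))
A=np.c_[p[:,:2],np.ones(len(p))]; print('plane',np.linalg.lstsq(A,p[:,2],rcond=None)[0])
mh=inwin(170,228,170,258)&(W[...,2]>.072)
for v,u in np.argwhere(mh): print(u,v,W[v,u].round(4),c['img'][v,u])
E
```

```text
plate ((538.2359619140625, 281.0076904296875), (198.02899169921875, 87.24214935302734), 1.8115001916885376) 0.012858266608590685 [[437.89203 321.477  ]
 [440.64984 234.27843]
 [638.5799  240.53839]
 [635.8221  327.73694]]
paddle ((502.0415954589844, 277.6598815917969), (79.04956817626953, 82.82867431640625), 88.17863464355469) [[459.39197 239.47134]
 [542.1788  236.83878]
 [544.6912  315.84842]
 [461.90442 318.481  ]] [0.46141834 0.23692358 0.05400423] [0.54469125 0.31584839 0.09849671]
plane [-0.06782315  0.00222003  0.10296016]
186 205 [0.5451 0.2908 0.1101] [77 60 54]
187 205 [0.5457 0.2893 0.1064] [72 54 47]
188 205 [0.5455 0.2866 0.1074] [71 54 47]
189 205 [0.545  0.2831 0.1114] [73 56 49]
190 205 [0.5458 0.2819 0.1061] [72 55 49]
191 205 [0.5458 0.2794 0.1063] [70 53 46]
192 205 [0.5458 0.2769 0.1064] [64 46 38]
193 205 [0.5456 0.2741 0.1078] [64 46 38]
194 205 [0.5459 0.272  0.1062] [64 46 39]
195 205 [0.5461 0.2699 0.1046] [67 51 44]
186 206 [0.5428 0.2911 0.1087] [65 45 37]
187 206 [0.5437 0.29   0.103 ] [60 39 30]
188 206 [0.5431 0.2865 0.1071] [61 40 31]
189 206 [0.543  0.
[... 8134 characters left out ...]
0.2578 0.0745] [174 122  67]
202 240 [0.462  0.2554 0.0738] [180 135  84]
203 240 [0.462  0.2525 0.0758] [179 136  85]
204 240 [0.4621 0.2502 0.0746] [162 134 101]
182 241 [0.4588 0.3053 0.0756] [146 132 119]
183 241 [0.459  0.3036 0.0724] [146 115  84]
184 241 [0.459  0.3007 0.074 ] [144 114  85]
185 241 [0.459  0.2979 0.0747] [146 116  87]
186 241 [0.459  0.2957 0.0737] [148 118  90]
187 241 [0.4591 0.2933 0.073 ] [147 117  88]
188 241 [0.4591 0.2906 0.0738] [140 112  85]
189 241 [0.4591 0.2879 0.0744] [129 103  82]
191 241 [0.4593 0.2834 0.0722] [134 113  88]
193 241 [0.4593 0.2782 0.0729] [123 102  76]
196 241 [0.4594 0.2705 0.0732] [115  93  66]
201 241 [0.4596 0.258  0.0727] [89 74 57]
```

View pics/crop.png

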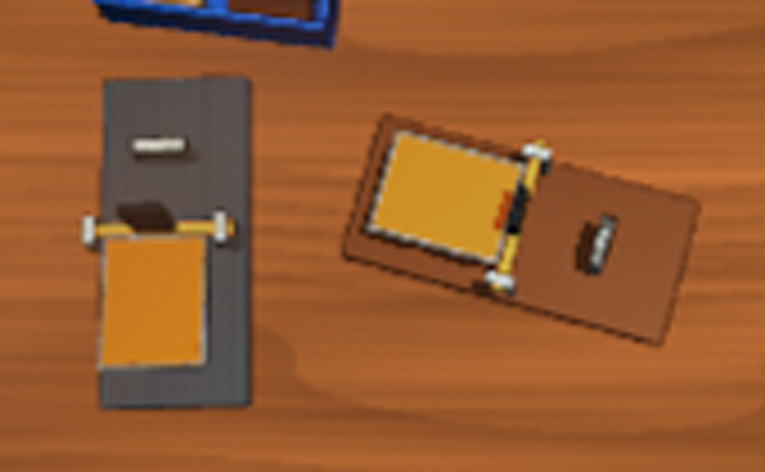

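The plate fit is 198×87 mm, which matches the given size. Its centre is about (0.538, 0.281) with a yaw of 1.8°. The tab face and tip height put the pivot at x≈0.539, and the paddle is at about 0.13 rad. First I'll close the fingers and turn the tool square to the stand.

servo_tool(
  moves="0 0 0 0 0 -0.24 1;0 0 0 0 0 -0.24 1;0 0 0 0 0 -0.24 1;0 0 0 0 0 -0.1 1;0 0 0 0 0 0 1",
  squeeze=20,
)

```text
time_s: 0.52
tool_pos: [0.2239, 0.608, 0.2291]
tool_rot: [-179.6, -0.2, -175.6]
force: [-1.1, -0.4, -0.5]
grip_width: 0.0618
```

servo_tool(
  moves="-0.025 -0.027 0 0 0 0.09 1;-0.025 -0.027 0 0 0 0 1;-0.025 -0.027 0 0 0 0 1;-0.025 -0.027 0 0 0 0 1;-0.025 -0.027 0 0 0 0 1;-0.025 -0.027 0 0 0 0 1;-0.025 -0.027 0 0 0 0 1;-0.025 -0.027 0 0 0 0 1;-0.025 -0.027 0 0 0 0 1;-0.025 -0.027 0 0 0 0 1;0 0 0 0 0 0 1",
)

```text
time_s: 1.43
tool_pos: [0.4873, 0.3343, 0.2237]
tool_rot: [-179.3, -0.5, -178.9]
force: [1.3, -1.5, 0.1]
grip_width: 0.0003
```

servo_tool(
  moves="-0.015 -0.027 0 0 0 0 1;-0.015 -0.027 0 0 0 0 1;0 0 0.02 0 0 0 1;0 0 0.02 0 0 0 1;0 0 0 0 0 0 1",
)

```text
time_s: 1.85
tool_pos: [0.5218, 0.2742, 0.1829]
tool_rot: [-179.3, -0.4, -180.0]
force: [-1.7, -0.4, -0.4]
grip_width: 0.0004
```

servo_tool(
  moves="0.005 0.004 0.025 0 0 0 1;0 0 0.025 0 0 0 1;0 0 0.02 0 0 0 1;0 0 0.008 0 0 0 1;0 0 0 0 0 0 1",
)

```text
time_s: 2.27
tool_pos: [0.5162, 0.2799, 0.1053]
tool_rot: [-179.5, -0.3, 179.8]
force: [-0.5, -0.2, -0.4]
grip_width: 0.0003
```

```bash
python3 - <<'E'
from h import *
c=snap('scene','s1'); im=cv2.imread('pics/s1.png')[110:240,240:420]
cv2.imwrite('pics/s1c.png',cv2.resize(im,None,fx=4.4,fy=4.4,interpolation=cv2.INTER_CUBIC))
E
```

```text
(no output)
```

View pics/s1c.png

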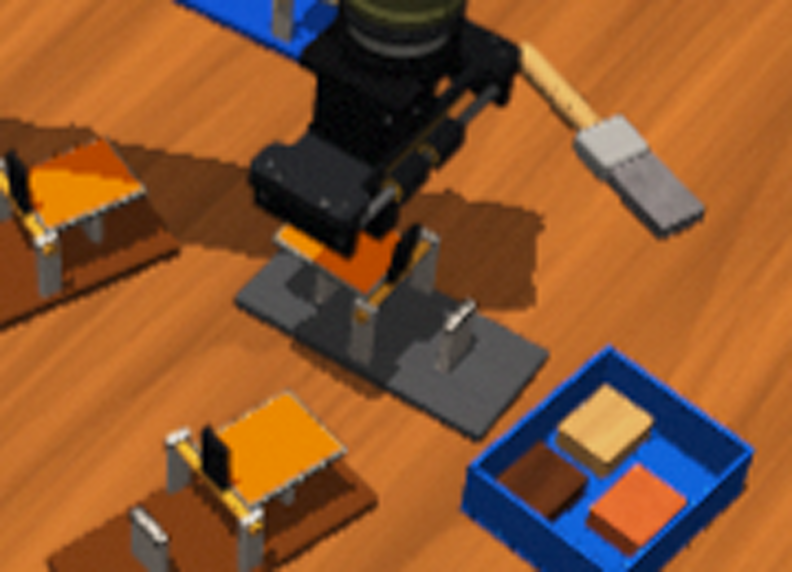

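The crop shows the gripper over the target paddle. The fingers are hidden behind its body and the black tab is just ahead at (405,255). I'll lower it the last bit and push the tab slowly.

servo_tool(
  moves="0 0 0.01 0 0 0 1;0 0 0 0 0 0 1;-0.008 0 0 0 0 0 1;-0.006 0 0 0 0 0 1;-0.006 0 0 0 0 0 1;-0.006 0 0 0 0 0 1",
)

```text
time_s: 2.82
tool_pos: [0.5444, 0.2831, 0.1004]
tool_rot: [-179.7, -0.2, 179.9]
force: [-2.0, -1.0, -0.2]
grip_width: 0.0006
```

servo_tool(
  moves="-0.006 -0.002 0.003 0 0 0 1;-0.006 -0.002 0.003 0 0 0 1;0 0 0 0 0 0 1",
)

```text
time_s: 3.07
tool_pos: [0.5604, 0.2791, 0.095]
tool_rot: [-179.8, 0.0, 179.8]
force: [-0.4, -0.2, -0.2]
grip_width: 0.0005
```

```bash
python3 - <<'E'
from h import *
c=snap('scene','s2'); im=cv2.imread('pics/s2.png')[110:240,240:420]
cv2.imwrite('pics/s2c.png',cv2.resize(im,None,fx=4.4,fy=4.4,interpolation=cv2.INTER_CUBIC))
E
```

```text
(no output)
```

View pics/s2c.png

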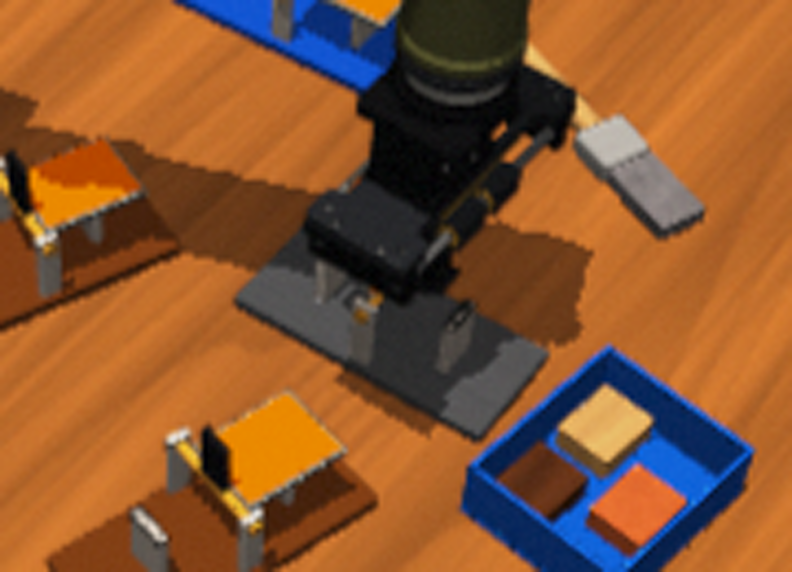

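The stand hasn't moved and the paddle is up, hidden behind the hand. I'll lift straight up, move back towards the robot, and look.

servo_tool(
  moves="0 0 -0.025 0 0 0 1;0 0 -0.03 0 0 0 1;0 0 -0.03 0 0 0 1;0 0 -0.02 0 0 0 1;0 0 0 0 0 0 1;0.03 0 0 0 0 0 1;0.03 0 0 0 0 0 1;0.03 0 0 0 0 0 1;0.02 0 0 0 0 0 1;0 0 0 0 0 0 1",
)

```text
time_s: 3.95
tool_pos: [0.45, 0.2757, 0.1995]
tool_rot: [-179.5, 0.2, 179.4]
force: [-0.2, -0.5, -0.2]
grip_width: 0.0005
```

```bash
python3 - <<'E'
from h import *
c=snap('scene','s3'); im=cv2.imread('pics/s3.png')[110:240,240:420]
cv2.imwrite('pics/s3c.png',cv2.resize(im,None,fx=4.4,fy=4.4,interpolation=cv2.INTER_CUBIC))
W=world(c); hsv=cv2.cvtColor(c['img'],cv2.COLOR_RGB2HSV)
m=(abs(W[...,0]-.53)<.08)&(abs(W[...,1]-.28)<.04)&(hsv[...,1]>190)&(W[...,2]>.06)&(W[...,2]<.15)
p=W[m]; print(len(p),p[np.argsort(p[:,2])[-8:]].round(3))
E
```

```text
339 [[0.5   0.285 0.128]
 [0.503 0.252 0.129]
 [0.5   0.28  0.129]
 [0.5   0.294 0.129]
 [0.503 0.267 0.129]
 [0.503 0.28  0.131]
 [0.501 0.288 0.131]
 [0.502 0.297 0.133]]
```

View pics/s3c.png

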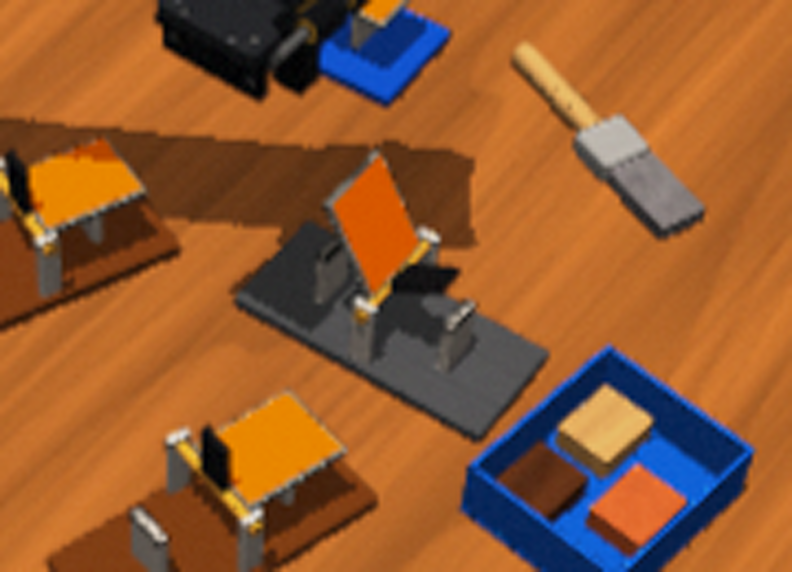

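The paddle stands at about 62° with its tip near (0.501, 0.28, 0.13), and the stand hasn't moved. I'll lower the fingers behind it and push forward.

servo_tool(
  moves="0 0.003 0.03 0 0 0 1;0 0 0.03 0 0 0 1;0 0 0.02 0 0 0 1;0 0 0.005 0 0 0 1;0 0 0 0 0 0 1;-0.02 0 0 0 0 0 1;-0.02 0 0 0 0 0 1;-0.01 0 0 0 0 0 1;-0.01 0 0 0 0 0 1;0 0 0 0 0 0 1",
)

```text
time_s: 4.83
tool_pos: [0.5241, 0.2765, 0.1162]
tool_rot: [-179.7, 1.0, 179.1]
force: [-0.1, -1.0, 0.3]
grip_width: 0.0003
```

servo_tool(
  moves="-0.01 0.002 0.004 0 0 0 1;-0.01 0 0.004 0 0 0 1;-0.01 0 0.005 0 0 0 1;-0.008 0 0.006 0 0 0 1;0 0 0 0 0 0 1",
)

```text
time_s: 5.25
tool_pos: [0.5651, 0.2783, 0.0993]
tool_rot: [-179.8, 1.0, 179.1]
force: [-0.3, -0.6, -0.3]
grip_width: 0.0003
```

servo_tool(
  moves="-0.006 0 0.006 0 0 0 1;-0.006 0 0.006 0 0 0 1;0 0 0.004 0 0 0 1;0 0 0.003 0 0 0 1;0 0 0 0 0 0 1",
)

```text
time_s: 5.67
tool_pos: [0.5788, 0.2779, 0.078]
tool_rot: [-179.8, 1.0, 179.1]
force: [0.2, -0.2, 0.4]
grip_width: 0.0008
```

servo_tool(
  moves="0 0 0.002 0 0 0 1;0 0 0.002 0 0 0 1;0 0 0.001 0 0 0 1",
)

```text
time_s: 5.92
tool_pos: [0.5791, 0.2779, 0.0744]
tool_rot: [-179.8, 1.1, 179.1]
force: [-2.3, -2.3, 8.8]
grip_width: 0.0008
```

The force has risen to 8.8 N upward at the expected level height, so the paddle is on its stop. I'll press slightly more, then back off.

servo_tool(
  moves="0 0 0.001 0 0 0 1",
)

```text
time_s: 6.0
tool_pos: [0.579, 0.278, 0.0745]
tool_rot: [-179.8, 1.1, 179.1]
force: [-1.6, -1.4, 4.4]
grip_width: 0.0007
```

servo_tool(
  moves="0 0 -0.01 0 0 0 1;0 0 -0.03 0 0 0 1;0 0 -0.03 0 0 0 1;0 0 -0.03 0 0 0 1;0 0 -0.02 0 0 0 1;0.035 0 0 0 0 0 1;0.035 0 0 0 0 0 1;0.035 0 0 0 0 0 1;0.035 0 0 0 0 0 1;0 0 0 0 0 0 1",
)

```text
time_s: 6.83
tool_pos: [0.4317, 0.2801, 0.2024]
tool_rot: [-179.9, 1.3, 179.0]
force: [-0.6, -0.3, -0.3]
grip_width: 0.0006
```

```bash
python3 - <<'E'
from h import *
c=snap('scene','s4'); im=cv2.imread('pics/s4.png')[100:330,180:440]
cv2.imwrite('pics/s4c.png',cv2.resize(im,None,fx=3,fy=2.6*3/2.6,interpolation=cv2.INTER_CUBIC)[:600])
W=world(c); hsv=cv2.cvtColor(c['img'],cv2.COLOR_RGB2HSV)
m=(abs(W[...,0]-.58)<.06)&(abs(W[...,1]-.28)<.05)&(abs(hsv[...,0].astype(int)-60)<30)&(hsv[...,1]>80)&(W[...,2]>.04)&(W[...,2]<.1)
p=W[m]; A=np.c_[p[:,:2],np.ones(len(p))]; s=np.linalg.lstsq(A,p[:,2],rcond=None)[0]
print(len(p),p.mean(0),p.min(0),p.max(0),s)
c=snap('top','t4'); W=world(c); hsv=cv2.cvtColor(c['img'],cv2.COLOR_RGB2HSV)
m=np.zeros(W.shape[:2],bool); m[170:258,170:228]=1
m&=(abs(W[...,2]-0.012)<.006)&(hsv[...,1]<90); p=W[m]
print(cv2.minAreaRect((p[:,:2]*1000).astype(np.float32)))
E
```

```text
387 [0.57883872 0.28055844 0.0621144 ] [0.54039787 0.24853529 0.05360614] [0.61649295 0.31508094 0.0694158 ] [ 0.00336134 -0.01622063  0.06471956]
((563.842529296875, 281.04962158203125), (146.68496704101562, 86.34767150878906), 2.6649014949798584)
```

View pics/s4c.png

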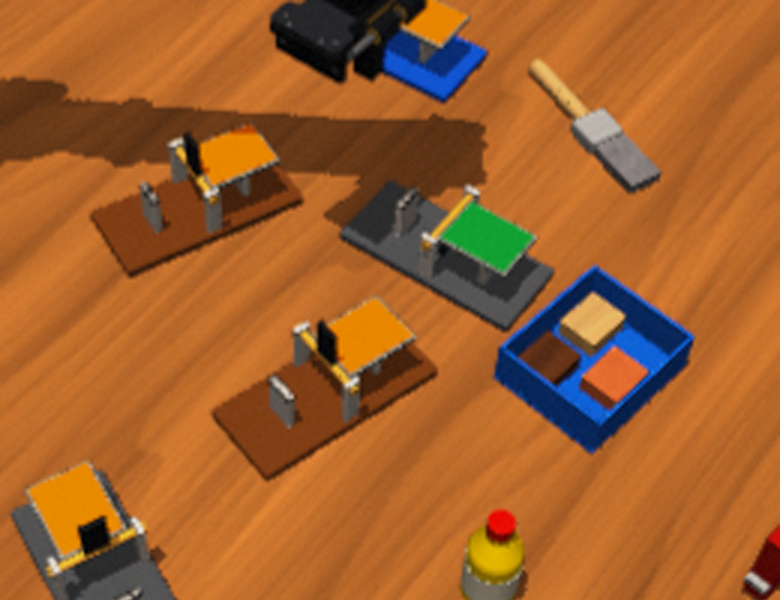

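View pics/t4.png

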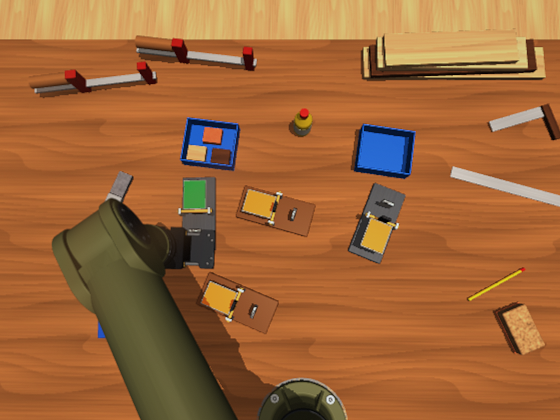

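The green face is up and level (slope in x about 0.003). The stand's far edge is still at x≈0.637, where it started. The other things look undisturbed, and the arm is clear, so I'll hand it in.

```bash
python3 - <<'E'
from h import *
o=env.get_obs(); print(o['time_s'],o['force'],abs(o['joint_velocities']).max()); print(env.sign_off())
E
```

```text
6.9333 [0.5984411  0.54258665 0.48177155] 2.429353590609777
the job is handed in; nothing more can be done
None
```

I flipped the marker of the tray with the blocks right over, from orange to green, and handed the job in at about 6.9 s. I started it with the closed fingertips on the thumb tab. I then pushed the paddle past upright from behind, pressed it lightly onto its stop, and backed away.

**Paddle:** the last camera check showed green up and level along the stand (slope about 0.003). The push down met the stop at the expected height, at about 9 N.

**Stand:** it did not measurably move; its far edge read x≈0.637 before and after. The near end was hidden under the arm in the last top view, so I compared only that edge.

**Everything else:** by eye, the empty tray's marker is still orange. The trays, blocks, glue bottle, brush and look-alike stands appear undisturbed. The arm is clear of everything, and no check failed or disagreed.

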